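Pack the last two sauce bottles into the round tin

TASK

Clear the sauce bottles from the buffet: pack the two that stand on the table into the round tin with the other five, closing those up so that all seven stand upright and flat on the tin's floor, one in the middle and six round it. Set the bottles in place without dropping them or knocking any over, let go, and leave the fuel can and the salt shaker where they are.

Things in the scene. Friction and masses are not known exactly. Their poses are not given: they have to be found in the camera images.
- tin: open round blue biscuit tin with a brass rim, fixed. Origin: centre of its underside, on the table; z up. Inner diameter 148 mm, outer under 162 mm, rim 42 mm above the table, flat inner floor 3 mm above it. Seven bottles just fit, one in the middle and six round it, with 2 mm to spare on the radius (the ring then sits 48 to 50 mm from the centre). Bottles slide on its floor.
- bottle_a: closed amber sauce bottle, red cap (all 7 alike, rigid, 110 to 185 g). Origin: centre of underside; z up its axis. Body 48 mm wide up to 55 mm high (foot bevelled: 38 mm wide at the underside, full from 6 mm up), cone shoulder 55 to 75 mm, neck and cap 22 mm wide from 75 to 110 mm (top). Starts in the tin, 0 to 5 mm off the wall: five spread round it, 3 to 12 mm between bodies; the middle is empty but may be too tight.
- bottle_b: closed amber sauce bottle, red cap (all 7 alike, rigid, 110 to 185 g). Origin: centre of underside; z up its axis. Body 48 mm wide up to 55 mm high (foot bevelled: 38 mm wide at the underside, full from 6 mm up), cone shoulder 55 to 75 mm, neck and cap 22 mm wide from 75 to 110 mm (top). Starts in the tin, 0 to 5 mm off the wall: five spread round it, 3 to 12 mm between bodies; the middle is empty but may be too tight.
- bottle_c: closed amber sauce bottle, red cap (all 7 alike, rigid, 110 to 185 g). Origin: centre of underside; z up its axis. Body 48 mm wide up to 55 mm high (foot bevelled: 38 mm wide at the underside, full from 6 mm up), cone shoulder 55 to 75 mm, neck and cap 22 mm wide from 75 to 110 mm (top). Starts in the tin, 0 to 5 mm off the wall: five spread round it, 3 to 12 mm between bodies; the middle is empty but may be too tight.
- bottle_d: closed amber sauce bottle, red cap (all 7 alike, rigid, 110 to 185 g). Origin: centre of underside; z up its axis. Body 48 mm wide up to 55 mm high (foot bevelled: 38 mm wide at the underside, full from 6 mm up), cone shoulder 55 to 75 mm, neck and cap 22 mm wide from 75 to 110 mm (top). Starts in the tin, 0 to 5 mm off the wall: five spread round it, 3 to 12 mm between bodies; the middle is empty but may be too tight.
- bottle_e: closed amber sauce bottle, red cap (all 7 alike, rigid, 110 to 185 g). Origin: centre of underside; z up its axis. Body 48 mm wide up to 55 mm high (foot bevelled: 38 mm wide at the underside, full from 6 mm up), cone shoulder 55 to 75 mm, neck and cap 22 mm wide from 75 to 110 mm (top). Starts in the tin, 0 to 5 mm off the wall: five spread round it, 3 to 12 mm between bodies; the middle is empty but may be too tight.
- bottle_f: closed amber sauce bottle, red cap (all 7 alike, rigid, 110 to 185 g). Origin: centre of underside; z up its axis. Body 48 mm wide up to 55 mm high (foot bevelled: 38 mm wide at the underside, full from 6 mm up), cone shoulder 55 to 75 mm, neck and cap 22 mm wide from 75 to 110 mm (top). Starts standing on the table beside the tin.
- bottle_g: closed amber sauce bottle, red cap (all 7 alike, rigid, 110 to 185 g). Origin: centre of underside; z up its axis. Body 48 mm wide up to 55 mm high (foot bevelled: 38 mm wide at the underside, full from 6 mm up), cone shoulder 55 to 75 mm, neck and cap 22 mm wide from 75 to 110 mm (top). Starts standing on the table beside the tin.
- fuel_can: bystander: closed silver chafing-fuel can with a white label, 66 mm in diameter, 59 mm high; origin at the centre of its underside
- shaker: bystander: glass salt shaker with a steel top, 52 mm in diameter, 92 mm high; origin at the centre of its underside

How it is judged:
By the outcome, as a careful person would: the job done as asked, in the order asked, and still so for the second after the job is handed in, with the robot touching nothing.
It also fails if it takes over 72 s, if anything falls off the work surface, if the arm or the gripper's body presses on something with over 40 N, if the wrist force passes 120 N, or if a joint passes its speed limit or range.

ROBOT

A 7-joint arm with a two-finger parallel gripper is mounted at the origin on the work surface. World frame = base frame: x ahead of the robot, y to its left, z up, the work surface at z = 0. Lengths are in m, angles in rad, forces in N, time in s.
With the tool pointing down it reaches from about 0.35 to 0.9 m from the base axis. Payload 8.1 kg.
Tool frame: the origin (TCP) lies midway between the tips of the shut fingers; the grasp point (between the pads) lies 19 mm behind it (arm.hold_point_z is the z of the grasp point in the tool frame, in m); z points along the fingers, y is the line along which they close (so a half turn about z gives the same grasp; the last joint's range is limited). The gripper opens to 92 mm and grips with 3 to 60 N. Pads are 19 mm wide; open, the fingers measure 130 mm over their backs; the gripper's body (75 mm by 190 mm) begins 47 mm behind the grasp point.
Start: joints at [-1.447, 0.434, 0.025, 1.573, -0.012, 1.134, -0.075], TCP at [0.141, 0.609, 0.227] pointing down, gripper open.
Joint ranges: [-2.62, 2.62], [-0.44, 2.09], [-1.27, 1.32], [0.08, 2.57], [-1.32, 4.46], [0.12, 2], [-2.74, 2.74]. Speed limits (rad/s): [2.22, 2.22, 3.01, 3.01, 3.14, 3.14, 3.14].

INTERFACE

Orientations are given as a rotation vector (axis times angle).
In Python, from cell import arm, get_image, camera_params, job gives the robot as it stands.
- The arm moves only by the tool send_rows, never from a script. Its argument "deltas" is a list of rows, each a list of 3 entries, a list of its own where there are three numbers: the shift along the world's x, y, z in m, then the turn, a rotation vector about the world's x, y, z in rad, then the finger opening in m, from 0 to 0.0918. In form: [[[tx, ty, tz], [ax, ay, az], gripper], ...]. A call has exactly 10 rows; each row shifts and turns the commanded pose from where the row before left it; what a row does not reach is not made up. A row lasts 1/10 s, in which the tool goes at most 50 mm and 8.59 degrees, less where a joint would pass 70% of its speed; a pose out of reach is approached as far as the arm can. A call with a gripper value outside its range is refused whole. The fingers move at their own pace and stop on an object; "force" is the grip in N (left out, the last holds). Time passes only in rows, so rows that do not move let the fingers close, or fill a call up. It gives the time, the measured TCP pose, the force and the opening at its end, in the units of the state.
- arm.observe(): the state, without advancing time (a new reading comes with each control period).
- get_image(name): name is "side" or "top" or "wrist"; returns the picture (384x512x3 uint8, red, green, blue); there is no depth.
- camera_params(name): a dict with "fov_y" (degrees; the focal length in pixels is half the picture's height over the tangent of half this angle, whatever the lens; pixels are square), "cx", "cy" (the principal point, pixels), "rvec" (rotation vector, rad) and "tvec" (3), from world to camera coordinates, as OpenCV has them. Camera axes: x right, y down, z forward; pixel columns grow to the right and rows downward; lengths in m; the calibration is good to about 2 mm. A picture is of the moment at which its call begins: read the wrist's pose just before it. camera_params takes no time and is no camera call; for the wrist camera it gives the pose at the moment of the call.
- job.sign_off(): hands the job in, once; it reports no verdict.
The state is a dict: "clock": time; "joints": joint angles; "dq": joint speeds; "joint_efforts": joint torques, N m; "position": TCP position; "ee_rot": TCP orientation; "force": force on the tool from outside, world axes, zero at the start; "ft_torque": the same for the moment, N m; "width": opening from 0.0 (shut) to 1.0 (fully open).
Only numpy, scipy, OpenCV 4.12 (cv2) and the standard library are available. Lean on these libraries where they do the work, as an engineer would, in place of code of your own. Each camera call takes 0.05 s, during which the arm holds its last target. There are 200 camera calls.

## Working session

There is one attempt and no reset: what is moved stays moved. The work goes in short steps, Python scripts to look and compute and a tool call to move; the robot and the scene stay as the last step left them, time stands still between calls to the robot, and variables do not carry over. Pictures are saved under pics/ and viewed, on a budget of 10 in all, crops included, one or two more only if the job needs it, and the job is handed in when it is done.

Besides the shell and the picture viewer there is one more tool, called in YAML: its name, and indented under it one key for each argument. send_rows: Moves the arm, as the interface text tells. Its arguments: {"type":"object","properties":{"deltas":{"type":"array","items":{"type":"array"}},"force":{"type":"number"}},"required":["deltas"]}

```bash
ls; mkdir -p pics; python3 - <<'E'
from cell import arm,get_image,camera_params
import cv2
print(arm.observe())
for n in ["top","side"]:
    im=get_image(n); cv2.imwrite(f"pics/{n}0.png",im[:,:,::-1]); print(n,camera_params(n))
a=[cv2.imread(f"pics/{n}0.png") for n in ["top","side"]]
E
```

```text
pics
{'clock': 0.0, 'joints': array([-1.44661835,  0.43524476,  0.02499791,  1.57410046, -0.011615  ,
        1.13397438, -0.07511632]), 'dq': array([ 0.00097403, -0.00037196,  0.00075747, -0.0014312 ,  0.00094856,
        0.00054063,  0.00024719]), 'joint_efforts': array([-4.54718411e-04, -6.67854881e+01,  9.84954759e-01, -3.14470696e+01,
       -6.04967074e-02,  4.26859839e-02,  1.69590294e-04]), 'position': array([0.14047552, 0.60848893, 0.22593042]), 'ee_rot': array([-3.55634452e-01, -3.12135913e+00,  2.48362322e-03]), 'force': array([-0.19034467,  0.32022635,  0.30405433]), 'ft_torque': array([-0.04281698,  0.02962402,  0.00883225]), 'width': 0.9969382261613494}
top {'fov_y': 48.644301507968486, 'cx': 257.44930750085285, 'cy': 199.31330706988246, 'rvec': array([ 2.16192574, -2.16331951,  0.13084074]), 'tvec': array([-0.02095852,  0.54069867,  1.05526909])}
side {'fov_y': 50.798417941288754, 'cx': 258.65800271803454, 'cy': 193.57626518321806, 'rvec': array([ 2.15978686, -0.64796575,  0.33250613]), 'tvec': array([-0.46633906,  0.2180636 ,  0.63807899])}
```

View pics/top0.png

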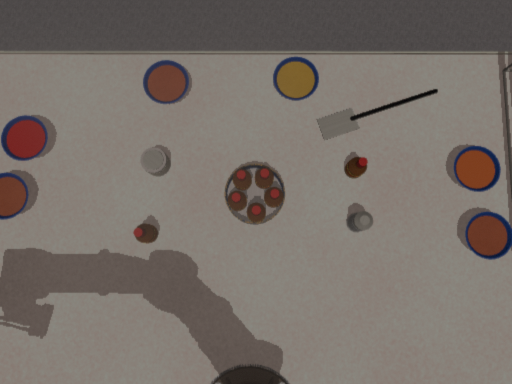

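View pics/side0.png

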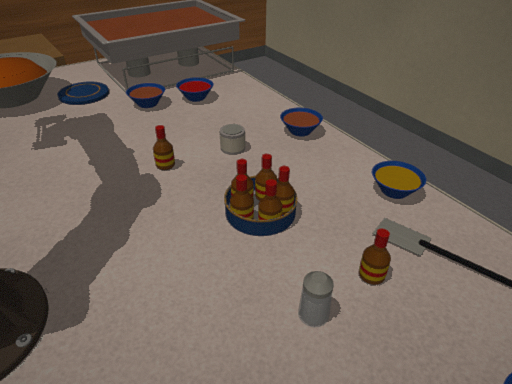

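The top view shows five caps in the tin around (255,193) px. The loose bottles are near (146,233) and (356,167), the can at (154,160) and the shaker at (361,220). The side view agrees.

```bash
cat > h.py <<'E'
import numpy as np,cv2
from cell import arm,get_image,camera_params
def cam(n):
    p=camera_params(n); R=cv2.Rodrigues(np.array(p["rvec"]))[0]; t=np.array(p["tvec"])
    f=192/np.tan(np.radians(p["fov_y"]/2)); return R,t,f,p["cx"],p["cy"]
def ray(c,uv,z):
    R,t,f,cx,cy=c; o=-R.T@t; d=R.T@np.array([(uv[0]-cx)/f,(uv[1]-cy)/f,1]); return (o+d*(z-o[2])/d[2])
def proj(c,P):
    R,t,f,cx,cy=c; q=R@np.array(P)+t; return np.array([cx+f*q[0]/q[2],cy+f*q[1]/q[2]])
def blobs(im,lo,hi,amin=15,amax=100000):
    h=cv2.cvtColor(im,cv2.COLOR_RGB2HSV); m=cv2.inRange(h,lo,hi)
    if lo[0]==0: m|=cv2.inRange(h,(172,lo[1],lo[2]),(180,hi[1],hi[2]))
    n,l,s,c=cv2.connectedComponentsWithStats(m)
    return [(c[i],s[i],l==i) for i in range(1,n) if amin<=s[i][4]<=amax]
def look(n,save=None):
    c=cam(n); im=get_image(n)
    if save: cv2.imwrite(f"pics/{save}.png",im[:,:,::-1])
    return c,im
def yaw():
    R=cv2.Rodrigues(np.array(arm.observe()["ee_rot"]))[0]; return np.degrees(np.arctan2(R[1,1],R[0,1]))%180
E
python3 - <<'E'
from h import *
np.set_printoptions(precision=4,suppress=True)
for n in ["top","side"]:
    c,im=look(n); print(n,-c[0].T@c[1])
    for u,s,m in blobs(im,(0,170,90),(4,255,255),15,400): print(u,s[4],ray(c,u,.095))
    for u,s,m in blobs(im,(105,80,30),(125,255,255),100,9000): print('blue',u,s)
c=cam("wrist"); print(-c[0].T@c[1],c[0][2],c[2],yaw())
E
```

```text
top [ 0.4135 -0.0174  1.1114]
[362.25   161.3846] 52 [ 0.6262 -0.2766  0.095 ]
blue [297.1078  73.6317] [274  57  45  43 334]
blue [164.0271  75.0915] [144  61  45  42 295]
blue [ 18.1908 134.6069] [  1 116  46  44 346]
blue [481.0541 166.3022] [454 146  46  45 407]
blue [ 14.1867 191.5241] [  0 173  28  46 166]
blue [493.3614 234.5886] [466 212  46  47 440]
side [ 0.1772 -0.5617  0.5703]
[194.3294  86.0675] 252 [0.6439 0.4601 0.095 ]
[158.6364 129.6591] 44 [0.4574 0.2756 0.095 ]
[265.6716 159.597 ] 67 [0.5984 0.0312 0.095 ]
[240.4444 173.7018] 171 [0.5255 0.0159 0.095 ]
[283.1235 172.1481] 81 [ 0.602  -0.0267  0.095 ]
[269.8632 185.6947] 95 [ 0.5525 -0.0499  0.095 ]
[381.8571 235.7302] 126 [ 0.6311 -0.2685  0.095 ]
[371.3333 274.0833] 24 [ 0.5538 -0.3185  0.095 ]
blue [194.8638  89.3158] [176  78  37  24 323]
blue [82.8237 92.9323] [ 58  82  50  22 709]
blue [146.1386  95.1902] [126  83  39  25 368]
blue [301.4048 121.6458] [281 108  42  28 415]
blue [398.285 178.829] [372 161  54  38 614]
blue [259.9121 224.6202] [226 208  70  28 774]
[0.0611 0.6267 0.3833] [ 0.2871 -0.0679 -0.9555] 330.0670574694953 77.00138519509201
```

send_rows:
  deltas:
    - [[0.021, -0.031, 0], [0, 0, 0.0227], 0.0918]
    - [[0.021, -0.031, 0], [0, 0, 0.0227], 0.0918]
    - [[0.021, -0.031, 0], [0, 0, 0.0227], 0.0918]
    - [[0.021, -0.031, 0], [0, 0, 0.0227], 0.0918]
    - [[0.021, -0.031, 0], [0, 0, 0.0227], 0.0918]
    - [[0.021, -0.031, 0], [0, 0, 0.0227], 0.0918]
    - [[0.021, -0.031, 0], [0, 0, 0.0227], 0.0918]
    - [[0.021, -0.031, 0], [0, 0, 0.0227], 0.0918]
    - [[0.021, -0.031, 0], [0, 0, 0.0227], 0.0918]
    - [[0.021, -0.031, 0], [0, 0, 0.0227], 0.0918]

```text
clock: 1.2
position: [0.3512, 0.2976, 0.2268]
ee_rot: [-0.002, 3.141, 0.0]
force: [0.1, -0.0, -1.0]
width: 0.999
```

send_rows:
  deltas:
    - [[0.021, -0.034, 0.001], [0, 0, 0], 0.05]
    - [[0.021, -0.034, 0.001], [0, 0, 0], 0.05]
    - [[0.021, -0.034, 0.001], [0, 0, 0], 0.05]
    - [[0.021, -0.034, 0.001], [0, 0, 0], 0.05]
    - [[0.021, -0.034, 0.001], [0, 0, 0], 0.05]
    - [[0.021, -0.034, 0.001], [0, 0, 0], 0.05]
    - [[0.021, -0.034, 0.001], [0, 0, 0], 0.05]
    - [[0.021, -0.034, 0.001], [0, 0, 0], 0.05]
    - [[0.021, -0.034, 0.001], [0, 0, 0], 0.05]
    - [[0.005, 0, 0], [0, 0, 0], 0.05]

```text
clock: 2.2
position: [0.5462, -0.013, 0.236]
ee_rot: [0.011, 3.14, -0.005]
force: [0.1, -0.2, 0.2]
width: 0.544
```

```bash
python3 - <<'E'
from h import *
np.set_printoptions(precision=4,suppress=True)
o=arm.observe();print(o["clock"],o["position"],yaw(),o["width"])
c,im=look("wrist","w1"); print(-c[0].T@c[1],c[0])
for u,s,m in blobs(im,(0,150,60),(4,255,255),40,3000): print(u,s,ray(c,u,.105))
E
```

```text
2.2 [ 0.5462 -0.013   0.236 ] 89.59173653376297 0.5436229550880751
[ 0.4644 -0.0121  0.3929] [[ 0.0075  1.     -0.0035]
 [ 0.9551 -0.0061  0.2961]
 [ 0.2961 -0.0055 -0.9551]]
[248.3433 137.8218] [236 124  25  28 533] [ 0.506  -0.0165  0.105 ]
[301.5785 170.3431] [289 157  27  27 548] [0.5354 0.0309 0.105 ]
[199.5222 183.3966] [188 173  24  22 406] [ 0.547  -0.0613  0.105 ]
[286.9572 225.3594] [276 211  24  30 537] [0.5887 0.0191 0.105 ]
[228.6685 229.2253] [218 215  22  30 537] [ 0.5924 -0.0361  0.105 ]
[  4.3354 249.3043] [  0 241  13  22 161] [ 0.6122 -0.2543  0.105 ]
```

View pics/w1.png

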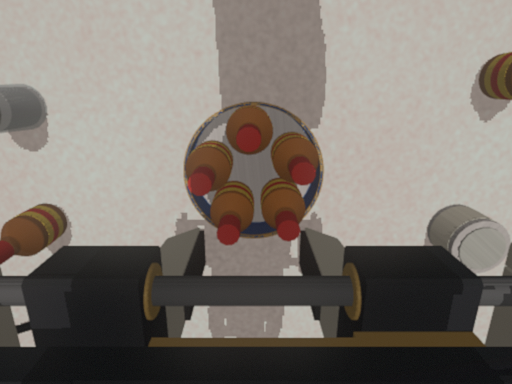

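The wrist view shows all five caps, with the ring roughly even and the middle open. The tin rim is centred near (253,170) px. I'll refine the cap tops, then fit the rim in a view rectified to z=0.042.

```bash
cat >> h.py <<'E'
def caps(c,im,zt=.113,amin=40,amax=3000):
    o=-c[0].T@c[1]; out=[]
    for u,s,m in blobs(im,(0,150,60),(4,255,255),amin,amax):
        cs=max(cv2.findContours(m.astype(np.uint8),cv2.RETR_EXTERNAL,cv2.CHAIN_APPROX_NONE)[0],key=len)[:,0]
        P=np.array([ray(c,p,zt)[:2] for p in cs]); g=P.mean(0)
        d=(g-o[:2])/np.linalg.norm(g-o[:2]); n=np.array([-d[1],d[0]])
        a=P@d; b=P@n; w=b.max()-b.min()
        out.append((d*(a.max()-w/2)+n*(b.max()+b.min())/2,w))   # far end less a radius
    return out
def rect(c,im,z,x0,y0,half,s):  # top-down at plane z; s m/px; up=+x, left=+y
    W=int(2*half/s); q=np.float32([[0,0],[W,0],[W,W],[0,W]])
    P=[(x0+half,y0+half),(x0+half,y0-half),(x0-half,y0-half),(x0-half,y0+half)]
    H=cv2.getPerspectiveTransform(np.float32([proj(c,(x,y,z)) for x,y in P]),q)
    return cv2.warpPerspective(im,H,(W,W),flags=cv2.INTER_CUBIC)
E
python3 - <<'E'
from h import *
np.set_printoptions(precision=4,suppress=True)
c,im=look("wrist")
for p,w in caps(c,im): print(p,w, p-[.551,-.014])
ct,it=look("top")
a=rect(c,im,.042,.551,-.013,.1,.0004);b=rect(ct,it,.042,.551,-.013,.1,.0004)
v=np.hstack([a,b]); 
v=cv2.resize(v,(800,400)); cv2.imwrite("pics/r1.png",v[:,:,::-1])
E
```

```text
[ 0.506  -0.0165] 0.020260934482251157 [-0.045  -0.0025]
[0.5354 0.0307] 0.02079497907861269 [-0.0156  0.0447]
[ 0.5448 -0.0603] 0.020727167869022317 [-0.0062 -0.0463]
[0.5899 0.0193] 0.019712944654744116 [0.0389 0.0333]
[ 0.5938 -0.0361] 0.019909945476359242 [ 0.0428 -0.0221]
[ 0.6089 -0.2475] 0.01396369225307259 [ 0.0579 -0.2335]
```

View pics/r1.png

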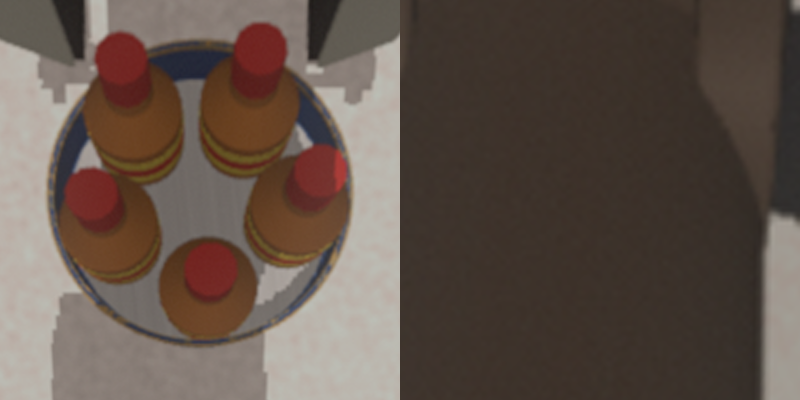

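The rectified wrist view is clear: the rim spans 47 to 352 px across and 40 to 346 px down. That puts the tin centre near (0.5545, -0.0128), with caps at radii 46 to 49 mm, as expected. The right half is covered by the arm.

```bash
python3 - <<'E'
from h import *
np.set_printoptions(precision=4,suppress=True)
o=arm.observe();print(o["clock"],o["position"],yaw(),o["joints"])
c,im=look("wrist")
x0,y0=.5545,-.0128
r=rect(c,im,.042,x0,y0,.1,.0005)
h=cv2.cvtColor(r,cv2.COLOR_RGB2HSV).astype(int)
# outermost blue/brass-dark pixel along spokes
P=[]
for a in np.radians(np.arange(0,360,4)):
    rr=np.arange(.068,.084,.00025); px=(200-rr*np.sin(a)/.0005); py=(200-rr*np.cos(a)/.0005)
    V=h[py.round().astype(int),px.round().astype(int),2]; S=r[py.round().astype(int),px.round().astype(int)].astype(float).sum(1)
    g=np.diff(cv2.GaussianBlur(S[None],(9,1),0)[0]); i=g.argmax()
    if g[i]>8: P.append([x0+rr[i]*np.cos(a),y0+rr[i]*np.sin(a)])
P=np.array(P)
from scipy.optimize import least_squares
f=least_squares(lambda q:np.hypot(P[:,0]-q[0],P[:,1]-q[1])-q[2],[x0,y0,.077],loss="soft_l1",f_scale=.001)
print(f.x,len(P),np.median(abs(f.fun))); C=f.x[:2]
for p,w in caps(c,im)[:5]:
    d=p-C; print(p,np.hypot(*d),np.degrees(np.arctan2(d[1],d[0])))
E
```

```text
2.35 [ 0.5443 -0.0065  0.2354] 90.00138634261447 [-0.3756  0.3009  0.3764  1.7814 -0.124   1.0832  1.6146]
[ 0.5548 -0.0129  0.0761] 82 0.0006745281974099154
[ 0.5058 -0.0165] 0.04910576444957565 -175.75487404111772
[0.5355 0.0309] 0.0477855059433473 113.77739089451282
[ 0.545  -0.0603] 0.048456902450849194 -101.73590935072086
[0.5898 0.0191] 0.04740721516219844 42.4295308636895
[ 0.5937 -0.0361] 0.045342863414865354 -30.868873460888477
```

send_rows:
  deltas:
    - [[-0.0011, 0.0047, -0.0118], [0, 0, -0.133], 0.038]
    - [[-0.0011, 0.0047, -0.0118], [0, 0, -0.133], 0.038]
    - [[-0.0011, 0.0047, -0.0118], [0, 0, -0.133], 0.038]
    - [[-0.0011, 0.0047, -0.0118], [0, 0, -0.133], 0.038]
    - [[-0.0011, 0.0047, -0.0118], [0, 0, -0.133], 0.038]
    - [[-0.0011, 0.0047, -0.0118], [0, 0, -0.133], 0.038]
    - [[-0.0011, 0.0047, -0.0118], [0, 0, -0.133], 0.038]
    - [[-0.0011, 0.0045, -0.0118], [0, 0, -0.133], 0.038]
    - [[0, 0, 0], [0, 0, 0], 0.038]
    - [[0, 0, 0], [0, 0, 0], 0.038]
  force: 12

```text
clock: 3.4
position: [0.5353, 0.0314, 0.1415]
ee_rot: [-1.585, -2.712, 0.0]
force: [-0.6, -0.2, 0.4]
width: 0.415
```

```bash
python3 - <<'E'
from h import *
np.set_printoptions(precision=4,suppress=True)
o=arm.observe();print(o["clock"],o["position"],yaw(),o["width"])
c,im=look("wrist","w2")
for p,w in caps(c,im): print(p,w)
E
```

```text
3.4 [0.5353 0.0314 0.1415] 29.37678313140047 0.41540752316655266
[0.5007 0.0425] 0.023043559654310153
[0.5362 0.0324] 0.020158254359050387
[0.5473 0.0592] 0.021219673616576173
[0.5312 0.0052] 0.015911069518883048
[0.5507 0.0182] 0.02269011068053256
[ 0.5452 -0.0502] 0.013619686094955785
[ 0.5861 -0.0241] 0.01826799499289372
```

View pics/w2.png

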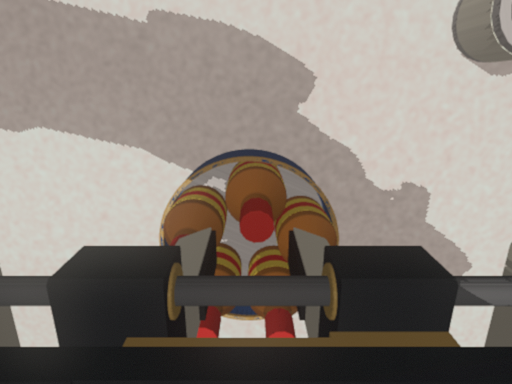

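The cap of B is centred between the fingers at (257,220) px, within about 1 mm of the estimate. Going down to grip it.

send_rows:
  deltas:
    - [[0, 0, -0.0147], [0, 0, 0], 0.038]
    - [[0, 0, -0.0147], [0, 0, 0], 0.038]
    - [[0, 0, -0.0147], [0, 0, 0], 0.038]
    - [[0, 0, -0.0147], [0, 0, 0], 0.038]
    - [[0, 0, 0], [0, 0, 0], 0.038]
    - [[0, 0, 0], [0, 0, 0], 0.015]
    - [[0, 0, 0], [0, 0, 0], 0.015]
    - [[0, 0, 0], [0, 0, 0], 0.015]
    - [[0, 0, 0], [0, 0, 0], 0.015]
    - [[0, 0, 0], [0, 0, 0], 0.015]

```text
clock: 4.45
position: [0.5366, 0.0305, 0.0834]
ee_rot: [1.593, 2.707, 0.002]
force: [-0.4, 0.8, 5.7]
width: 0.234
```

send_rows:
  deltas:
    - [[-0.0021, -0.0008, 0], [0, 0, 0], 0.015]
    - [[-0.0021, -0.0008, 0], [0, 0, 0], 0.015]
    - [[-0.0021, -0.0008, 0], [0, 0, 0], 0.015]
    - [[-0.0021, -0.0008, 0], [0, 0, 0], 0.015]
    - [[0, 0, 0], [0, 0, 0], 0.015]
    - [[0, 0, 0], [0, 0, 0], 0.015]
    - [[0, 0, 0], [0, 0, 0], 0.015]
    - [[0, 0, 0], [0, 0, 0], 0.038]
    - [[0, 0, 0], [0, 0, 0], 0.038]
    - [[0, 0, 0], [0, 0, 0], 0.038]

```text
clock: 5.45
position: [0.527, 0.0272, 0.0824]
ee_rot: [-1.593, -2.707, 0.001]
force: [0.0, 0.3, 0.5]
width: 0.402
```

send_rows:
  deltas:
    - [[0, 0, 0.03], [0, 0, 0], 0.038]
    - [[0, 0, 0.025], [0, 0, 0], 0.038]
    - [[0.0079, -0.0011, 0], [0, 0, -0.145], 0.038]
    - [[0.0079, -0.0011, 0], [0, 0, -0.145], 0.038]
    - [[0.0079, -0.0011, 0], [0, 0, -0.145], 0.038]
    - [[0.0078, -0.0011, 0], [0, 0, -0.145], 0.038]
    - [[0.0078, -0.0011, 0], [0, 0, -0.145], 0.038]
    - [[0.0078, -0.001, 0], [0, 0, -0.145], 0.038]
    - [[0.0078, -0.001, 0], [0, 0, -0.145], 0.038]
    - [[0.0078, -0.001, 0], [0, 0, -0.145], 0.038]

```text
clock: 6.45
position: [0.5901, 0.0188, 0.1373]
ee_rot: [-2.82, -1.383, 0.001]
force: [0.2, -0.0, 0.4]
width: 0.416
```

```bash
python3 - <<'E'
from h import *
np.set_printoptions(precision=4,suppress=True)
look("top")
o=arm.observe();print(o["clock"],o["position"],yaw(),o["width"])
c,im=look("wrist","w3")
for p,w in caps(c,im): print(p,w)
E
```

```text
6.5 [0.5913 0.019  0.1372] 141.78971157574256 0.41492659333156395
[0.6097 0.0253] 0.046969267121360514
[0.5797 0.0486] 0.016931904071229575
[0.5624 0.0129] 0.008861093260944752
[0.5804 0.0003] 0.01884827121147542
[ 0.5566 -0.044 ] 0.017481635352292524
[ 0.5147 -0.0201] 0.0035214152554611244
```

send_rows:
  deltas:
    - [[-0.0003, 0, -0.0137], [0, 0, 0], 0.038]
    - [[-0.0003, 0, -0.0137], [0, 0, 0], 0.038]
    - [[-0.0002, 0, -0.0136], [0, 0, 0], 0.038]
    - [[0, 0, -0.0136], [0, 0, 0], 0.038]
    - [[0, 0, 0], [0, 0, 0], 0.038]
    - [[0, 0, 0], [0, 0, 0], 0.015]
    - [[0, 0, 0], [0, 0, 0], 0.015]
    - [[0, 0, 0], [0, 0, 0], 0.015]
    - [[0, 0, 0], [0, 0, 0], 0.015]
    - [[0, 0, 0], [0, 0, 0], 0.015]

```text
clock: 7.55
position: [0.5897, 0.0187, 0.0834]
ee_rot: [2.816, 1.391, 0.001]
force: [-0.4, -0.1, 1.8]
width: 0.235
```

send_rows:
  deltas:
    - [[-0.0026, 0.0025, 0], [0, 0, 0], 0.015]
    - [[-0.0027, 0.0025, 0], [0, 0, 0], 0.015]
    - [[-0.0028, 0.0025, 0], [0, 0, 0], 0.015]
    - [[-0.0028, 0.0025, 0], [0, 0, 0], 0.015]
    - [[-0.0028, 0.0023, 0], [0, 0, 0], 0.015]
    - [[0, 0, 0], [0, 0, 0], 0.015]
    - [[0, 0, 0], [0, 0, 0], 0.015]
    - [[0, 0, 0], [0, 0, 0], 0.038]
    - [[0, 0, 0], [0, 0, 0], 0.038]
    - [[0, 0, 0], [0, 0, 0], 0.038]

```text
clock: 8.55
position: [0.5749, 0.0314, 0.0826]
ee_rot: [-2.816, -1.392, 0.001]
force: [0.4, -0.7, -0.0]
width: 0.404
```

send_rows:
  deltas:
    - [[0, 0, 0.03], [0, 0, 0], 0.038]
    - [[0, 0, 0.025], [0, 0, 0], 0.038]
    - [[-0.0038, -0.0115, 0], [0, 0, 0.0425], 0.038]
    - [[-0.0038, -0.0115, 0], [0, 0, 0.0425], 0.038]
    - [[-0.0038, -0.0115, 0], [0, 0, 0.0425], 0.038]
    - [[-0.0038, -0.0115, 0], [0, 0, 0.0425], 0.038]
    - [[-0.0038, -0.0115, 0], [0, 0, 0.0425], 0.038]
    - [[-0.0038, -0.0115, 0], [0, 0, 0.0425], 0.038]
    - [[-0.0038, -0.0115, 0], [0, 0, 0.0425], 0.038]
    - [[-0.0037, -0.0112, 0], [0, 0, 0.0425], 0.038]

```text
clock: 9.55
position: [0.5447, -0.061, 0.1377]
ee_rot: [-2.539, -1.85, 0.001]
force: [-0.8, -1.2, -1.0]
width: 0.412
```

send_rows:
  deltas:
    - [[0, 0, 0], [0, 0, 0], 0.038]
    - [[0, 0, -0.0137], [0, 0, 0], 0.038]
    - [[0, 0, -0.0137], [0, 0, 0], 0.038]
    - [[0, 0, -0.0136], [0, 0, 0], 0.038]
    - [[0, 0, -0.0136], [0, 0, 0], 0.038]
    - [[0, 0, 0], [0, 0, 0], 0.038]
    - [[0, 0, 0], [0, 0, 0], 0.015]
    - [[0, 0, 0], [0, 0, 0], 0.015]
    - [[0, 0, 0], [0, 0, 0], 0.015]
    - [[0, 0, 0], [0, 0, 0], 0.015]

```text
clock: 10.55
position: [0.5456, -0.0607, 0.0838]
ee_rot: [2.54, 1.848, 0.001]
force: [0.4, -0.7, 0.2]
width: 0.238
```

send_rows:
  deltas:
    - [[-0.0025, 0.0006, 0], [0, 0, 0], 0.015]
    - [[-0.0025, 0.0007, 0], [0, 0, 0], 0.015]
    - [[-0.0023, 0.0007, 0], [0, 0, 0], 0.015]
    - [[-0.0023, 0.0007, 0], [0, 0, 0], 0.015]
    - [[-0.0022, 0.0008, 0], [0, 0, 0], 0.015]
    - [[0, 0, 0], [0, 0, 0], 0.015]
    - [[0, 0, 0], [0, 0, 0], 0.015]
    - [[0, 0, 0], [0, 0, 0], 0.038]
    - [[0, 0, 0], [0, 0, 0], 0.038]
    - [[0, 0, 0], [0, 0, 0], 0.038]

```text
clock: 11.55
position: [0.5328, -0.057, 0.083]
ee_rot: [-2.54, -1.848, 0.001]
force: [0.8, 0.2, 0.4]
width: 0.404
```

send_rows:
  deltas:
    - [[0, 0, 0.03], [0, 0, 0], 0.038]
    - [[0, 0, 0.025], [0, 0, 0], 0.038]
    - [[0.0076, 0.0026, 0], [0, 0, 0.142], 0.038]
    - [[0.0076, 0.0026, 0], [0, 0, 0.142], 0.038]
    - [[0.0076, 0.0026, 0], [0, 0, 0.142], 0.038]
    - [[0.0076, 0.0026, 0], [0, 0, 0.142], 0.038]
    - [[0.0076, 0.0026, 0], [0, 0, 0.142], 0.038]
    - [[0.0076, 0.0026, 0], [0, 0, 0.142], 0.038]
    - [[0.0075, 0.0026, 0], [0, 0, 0.142], 0.038]
    - [[0.0075, 0.0026, 0], [0, 0, 0.142], 0.038]

```text
clock: 12.55
position: [0.5939, -0.0362, 0.138]
ee_rot: [-1.139, -2.927, 0.0]
force: [0.5, -0.0, -0.0]
width: 0.411
```

send_rows:
  deltas:
    - [[0, 0, 0], [0, 0, 0], 0.038]
    - [[0, 0, -0.0137], [0, 0, 0], 0.038]
    - [[0, 0, -0.0137], [0, 0, 0], 0.038]
    - [[0, 0, -0.0136], [0, 0, 0], 0.038]
    - [[0, 0, -0.0136], [0, 0, 0], 0.038]
    - [[0, 0, 0], [0, 0, 0], 0.038]
    - [[0, 0, 0], [0, 0, 0], 0.015]
    - [[0, 0, 0], [0, 0, 0], 0.015]
    - [[0, 0, 0], [0, 0, 0], 0.015]
    - [[0, 0, 0], [0, 0, 0], 0.015]

```text
clock: 13.55
position: [0.5944, -0.0364, 0.0842]
ee_rot: [1.147, 2.924, 0.001]
force: [0.5, -0.1, 0.8]
width: 0.234
```

send_rows:
  deltas:
    - [[-0.0019, -0.0034, 0], [0, 0, 0], 0.015]
    - [[-0.0022, -0.0034, 0], [0, 0, 0], 0.015]
    - [[-0.0025, -0.0034, 0], [0, 0, 0], 0.015]
    - [[-0.0026, -0.0034, 0], [0, 0, 0], 0.015]
    - [[-0.0026, -0.0034, 0], [0, 0, 0], 0.015]
    - [[0, 0, 0], [0, 0, 0], 0.015]
    - [[0, 0, 0], [0, 0, 0], 0.015]
    - [[0, 0, 0], [0, 0, 0], 0.038]
    - [[0, 0, 0], [0, 0, 0], 0.038]
    - [[0, 0, 0], [0, 0, 0], 0.038]

```text
clock: 14.55
position: [0.5817, -0.0536, 0.0834]
ee_rot: [-1.148, -2.924, 0.001]
force: [-0.1, 0.5, 0.1]
width: 0.407
```

send_rows:
  deltas:
    - [[0, 0, 0.03], [0, 0, 0], 0.05]
    - [[0, 0, 0.025], [0, 0, 0], 0.05]
    - [[-0.005, 0.006, 0.014], [0, 0, 0.107], 0.05]
    - [[-0.005, 0.006, 0.014], [0, 0, 0.107], 0.05]
    - [[-0.005, 0.006, 0.014], [0, 0, 0.107], 0.05]
    - [[-0.005, 0.006, 0.014], [0, 0, 0.107], 0.05]
    - [[-0.005, 0.006, 0.014], [0, 0, 0.107], 0.05]
    - [[-0.005, 0.006, 0.014], [0, 0, 0.107], 0.05]
    - [[-0.005, 0.006, 0.014], [0, 0, 0.107], 0.05]
    - [[-0.005, 0.006, 0.014], [0, 0, 0], 0.05]

```text
clock: 15.55
position: [0.5417, -0.0054, 0.2512]
ee_rot: [0.004, -3.141, 0.0]
force: [-0.0, 0.2, 0.2]
width: 0.546
```

```bash
cat >> h.py <<'E'
C=np.array([.5547,-.0129])
def rim(c,im,z=.042):
    from scipy.optimize import least_squares
    r=rect(c,im,z,C[0],C[1],.1,.0005); P=[]
    for a in np.radians(np.arange(0,360,4)):
        rr=np.arange(.068,.084,.00025); px=(200-rr*np.sin(a)/.0005).round().astype(int); py=(200-rr*np.cos(a)/.0005).round().astype(int)
        g=np.diff(cv2.GaussianBlur(r[py,px].astype(float).sum(1)[None],(9,1),0)[0]); i=g.argmax()
        if g[i]>8: P.append([C[0]+rr[i]*np.cos(a),C[1]+rr[i]*np.sin(a)])
    P=np.array(P)
    f=least_squares(lambda q:np.hypot(P[:,0]-q[0],P[:,1]-q[1])-q[2],[*C,.076],loss="soft_l1",f_scale=.001); return f.x
E
python3 - <<'E'
from h import *
np.set_printoptions(precision=4,suppress=True)
look("top"); look("top")
o=arm.observe();print(o["clock"],o["position"],yaw())
c,im=look("wrist"); print(rim(c,im))
for p,w in caps(c,im):
    d=p-C; print(p,w,np.hypot(*d),np.degrees(np.arctan2(d[1],d[0])))
cv2.imwrite("pics/r2.png",rect(c,im,.042,C[0],C[1],.1,.0005)[:,:,::-1])
c,im=look("side","s2")
for p,w in caps(c,im,.110): print('side',p,w)
E
```

```text
15.65 [ 0.5427 -0.0046  0.2524] 89.9421337548147
[ 0.5548 -0.013   0.0764]
[ 0.506  -0.0164] 0.020404997052306653 0.04886207757521309 -175.91441499836822
[0.5264 0.0273] 0.020798753932810887 0.04914004377106924 125.20523673524764
[ 0.5321 -0.0557] 0.02015933791719582 0.04838995414481798 -117.84511782468974
[0.5748 0.0323] 0.02019038997100031 0.049523782064157036 66.01153815747676
[ 0.5809 -0.0544] 0.01936868643576714 0.04912437446267764 -57.709158933125764
[ 0.6056 -0.2527] 0.007180125706246265 0.24513091925764055 -78.00714302507544
side [0.6265 0.4236] 0.0831372569868905
side [0.455  0.2613] 0.017708234630965436
side [0.5793 0.0364] 0.016851107012576916
side [0.5292 0.0241] 0.023308299396944232
side [ 0.5829 -0.0547] 0.02006180910386135
side [ 0.5262 -0.0547] 0.03358760919066717
side [ 0.6234 -0.2736] 0.019937533816436925
side [ 0.538  -0.3298] 0.036659987597232435
```

View pics/r2.png

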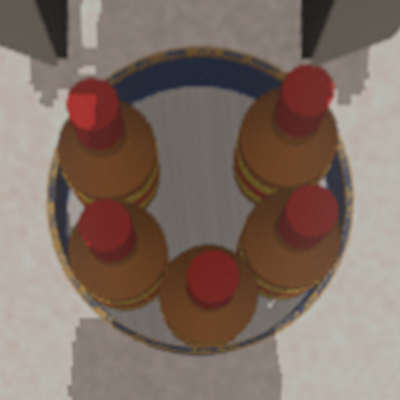

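All five stand upright and are closed up, at 66, 125, 184, 242 and 302° and a radius of 48 to 49.5 mm. The 124° gap is centred at 4°. Next is the right-hand bottle (g).

send_rows:
  deltas:
    - [[0.0083, -0.027, -0.0092], [0, 0, 0], 0.05]
    - [[0.0083, -0.027, -0.0092], [0, 0, 0], 0.05]
    - [[0.0083, -0.027, -0.0092], [0, 0, 0], 0.05]
    - [[0.0083, -0.027, -0.0092], [0, 0, 0], 0.05]
    - [[0.0083, -0.027, -0.0092], [0, 0, 0], 0.05]
    - [[0.0083, -0.027, -0.0092], [0, 0, 0], 0.05]
    - [[0.0083, -0.027, -0.0092], [0, 0, 0], 0.05]
    - [[0.0083, -0.027, -0.0092], [0, 0, 0], 0.05]
    - [[0.0083, -0.027, -0.0092], [0, 0, 0], 0.05]
    - [[0.0083, -0.027, -0.0092], [0, 0, 0], 0.05]

```text
clock: 16.75
position: [0.6249, -0.2768, 0.1569]
ee_rot: [-0.002, -3.14, -0.0]
force: [0.3, 0.3, 0.3]
width: 0.545
```

```bash
python3 - <<'E'
from h import *
np.set_printoptions(precision=4,suppress=True)
look("top"); look("top")
o=arm.observe();print(o["clock"],o["position"],yaw(),o["width"])
c,im=look("wrist","w4")
for p,w in caps(c,im,.11): print(p,w)
for u,s,m in blobs(im,(0,150,60),(4,255,255),40,5000): print(u,s)
E
```

```text
16.85 [ 0.6234 -0.2806  0.1558] 89.66101257883483 0.5456002304368579
[ 0.5448 -0.1326] 0.012348080955833174
[ 0.5609 -0.1325] 0.013081640734114774
[ 0.6222 -0.2732] 0.020466811525967854
[504.8932  94.4078] [500  81  12  23 103]
[501.3761 119.094 ] [495 110  17  22 117]
[263.499  211.5444] [248 191  32  40 968]
```

View pics/w4.png

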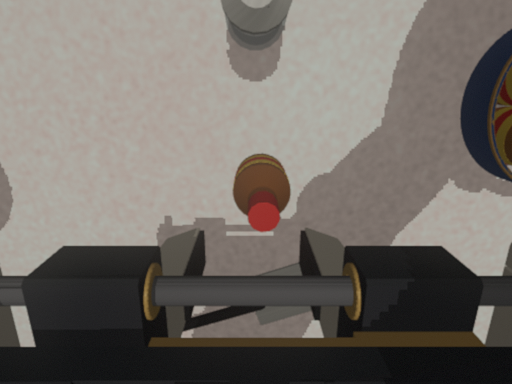

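Bottle g's cap is at (263,213) px, between the open fingers at (0.622, -0.273).

send_rows:
  deltas:
    - [[-0.0035, 0.0014, 0], [0, 0, 0], 0.042]
    - [[0, 0, -0.016], [0, 0, 0], 0.042]
    - [[0, 0, -0.016], [0, 0, 0], 0.042]
    - [[0, 0, -0.016], [0, 0, 0], 0.042]
    - [[0, 0, -0.016], [0, 0, 0], 0.042]
    - [[0, 0, -0.014], [0, 0, 0], 0.042]
    - [[0, 0, 0], [0, 0, 0], 0.015]
    - [[0, 0, 0], [0, 0, 0], 0.015]
    - [[0, 0, 0], [0, 0, 0], 0.015]
    - [[0, 0, 0], [0, 0, 0], 0.015]
  force: 20

```text
clock: 17.9
position: [0.6222, -0.2742, 0.0815]
ee_rot: [-0.002, 3.14, -0.001]
force: [0.8, 0.4, 1.8]
width: 0.236
```

send_rows:
  deltas:
    - [[0, 0, 0.015], [0, 0, 0], 0.015]
    - [[0, 0, 0.035], [0, 0, 0], 0.015]
    - [[0, 0, 0.035], [0, 0, 0], 0.015]
    - [[-0.001, 0.012, 0.035], [0, 0, 0], 0.015]
    - [[-0.003, 0.038, 0.005], [0, 0, 0], 0.015]
    - [[-0.003, 0.045, 0], [0, 0, 0], 0.015]
    - [[-0.003, 0.045, 0], [0, 0, 0], 0.015]
    - [[-0.003, 0.045, 0], [0, 0, 0], 0.015]
    - [[-0.003, 0.045, 0], [0, 0, 0], 0.015]
    - [[-0.0026, 0.0348, 0], [0, 0, 0], 0.015]

```text
clock: 18.9
position: [0.6029, -0.0059, 0.2071]
ee_rot: [-0.005, 3.14, 0.002]
force: [0.4, 0.6, -0.9]
width: 0.236
```

```bash
python3 - <<'E'
from h import *
np.set_printoptions(precision=4,suppress=True)
for i in range(4): look("top")
o=arm.observe();print(o["clock"],o["position"],yaw(),o["width"],o["force"])
c,im=look("wrist","w5"); print(rim(c,im))
for u,s,m in blobs(im,(0,150,60),(4,255,255),40,5000): print(u,s)
E
```

```text
19.1 [ 0.6033 -0.0083  0.2069] 90.18789705036066 0.23582172531260095 [ 0.8636 -1.0118 -1.4278]
[ 0.5553 -0.0124  0.0765]
[241.5806  65.3989] [227  50  30  32 732]
[300.0988  95.4184] [285  81  31  30 729]
[189.0092 102.9024] [174  89  32  30 758]
[302.7214 158.3765] [289 143  29  31 664]
[194.3983 164.3556] [181 150  29  30 585]
[253.0348 184.5739] [225 181  56  13 115]
[251.7933 258.0329] [ 228  236   48   40 1548]
```

View pics/w5.png

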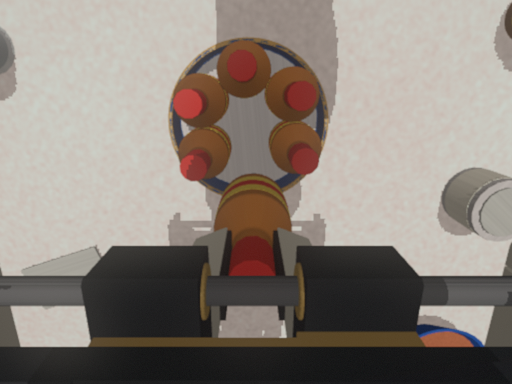

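The held bottle hangs upright behind the gap, near (252,220) px, with the five others clear of it. Lowering.

send_rows:
  deltas:
    - [[0, -0.001, 0], [0, 0, 0], 0.015]
    - [[0, 0, -0.02], [0, 0, 0], 0.015]
    - [[0, 0, -0.02], [0, 0, 0], 0.015]
    - [[0, 0, -0.015], [0, 0, 0], 0.015]
    - [[0, 0, -0.012], [0, 0, 0], 0.015]
    - [[0, 0, -0.01], [0, 0, 0], 0.015]
    - [[0, 0, -0.01], [0, 0, 0], 0.015]
    - [[0, 0, -0.01], [0, 0, 0], 0.015]
    - [[0, 0, -0.01], [0, 0, 0], 0.015]
    - [[0, 0, -0.01], [0, 0, 0], 0.015]

```text
clock: 20.15
position: [0.6033, -0.0102, 0.0881]
ee_rot: [-0.002, 3.141, 0.0]
force: [-0.0, 0.3, -2.1]
width: 0.235
```

send_rows:
  deltas:
    - [[0, 0, -0.0015], [0, 0, 0], 0.015]
    - [[0, 0, -0.0015], [0, 0, 0], 0.015]
    - [[0, 0, -0.0015], [0, 0, 0], 0.015]
    - [[0, 0, -0.001], [0, 0, 0], 0.015]
    - [[0, 0, 0], [0, 0, 0], 0.015]
    - [[0, 0, 0], [0, 0, 0], 0.015]
    - [[0, 0, 0], [0, 0, 0], 0.015]
    - [[0, 0, 0], [0, 0, 0], 0.015]
    - [[0, 0, 0], [0, 0, 0], 0.015]
    - [[0, 0, 0], [0, 0, 0], 0.015]

```text
clock: 21.15
position: [0.604, -0.01, 0.0844]
ee_rot: [-0.002, 3.14, 0.001]
force: [-1.5, 1.0, 6.5]
width: 0.234
```

send_rows:
  deltas:
    - [[0, 0, 0.0004], [0, 0, 0], 0.015]
    - [[0, 0, 0], [0, 0, 0], 0.036]
    - [[0, 0, 0], [0, 0, 0], 0.036]
    - [[0, 0, 0], [0, 0, 0], 0.036]
    - [[0, 0, 0.02], [0, 0, 0], 0.036]
    - [[0, 0, 0.03], [0, 0, 0], 0.036]
    - [[-0.011, 0, 0.029], [0, 0, 0], 0.05]
    - [[-0.016, 0.002, 0.029], [0, 0, 0], 0.05]
    - [[-0.016, 0.002, 0.029], [0, 0, 0], 0.05]
    - [[-0.016, 0.002, 0.029], [0, 0, 0], 0.05]

```text
clock: 22.15
position: [0.5434, -0.0043, 0.2506]
ee_rot: [0.001, -3.141, 0.0]
force: [0.9, 0.6, -0.9]
width: 0.537
```

```bash
python3 - <<'E'
from h import *
np.set_printoptions(precision=4,suppress=True)
for i in range(4): look("top")
o=arm.observe();print(o["clock"],o["position"],yaw())
c,im=look("wrist"); print(rim(c,im))
for p,w in caps(c,im):
    d=p-C; print(p,w,np.hypot(*d),np.degrees(np.arctan2(d[1],d[0])))
cv2.imwrite("pics/r3.png",rect(c,im,.042,C[0],C[1],.1,.0005)[:,:,::-1])
E
```

```text
22.35 [ 0.5444 -0.0041  0.2501] 90.07605146277277
[ 0.555  -0.0128  0.0765]
[ 0.5059 -0.0164] 0.02085054108006887 0.04891577421765166 -175.92883896375187
[0.5265 0.0274] 0.020610939106608273 0.0491901005865056 125.04886350950915
[ 0.5319 -0.056 ] 0.02050641543659959 0.04873354673645697 -117.90525853892761
[0.5747 0.032 ] 0.020606035212626966 0.049164235641113815 66.00728081819028
[ 0.5803 -0.0545] 0.020263091697547503 0.04883990068184586 -58.34751467762122
[ 0.6042 -0.0098] 0.01899523945471867 0.04957937064972406 3.640614280466604
```

View pics/r3.png

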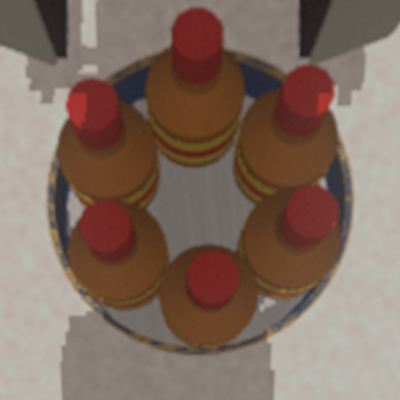

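The six form an even ring at a radius of 48.7 to 49.6 mm, all upright, with the middle free. Next is bottle f.

send_rows:
  deltas:
    - [[-0.0088, 0.0278, -0.0091], [0, 0, 0], 0.05]
    - [[-0.0088, 0.0278, -0.0091], [0, 0, 0], 0.05]
    - [[-0.0088, 0.0278, -0.0091], [0, 0, 0], 0.05]
    - [[-0.0088, 0.0278, -0.0091], [0, 0, 0], 0.05]
    - [[-0.0088, 0.0278, -0.0091], [0, 0, 0], 0.05]
    - [[-0.0088, 0.0278, -0.0091], [0, 0, 0], 0.05]
    - [[-0.0088, 0.0278, -0.0091], [0, 0, 0], 0.05]
    - [[-0.0088, 0.0278, -0.0091], [0, 0, 0], 0.05]
    - [[-0.0088, 0.0278, -0.0091], [0, 0, 0], 0.05]
    - [[-0.008, 0.0218, -0.0091], [0, 0, 0], 0.05]

```text
clock: 23.4
position: [0.456, 0.2692, 0.1567]
ee_rot: [0.003, -3.14, 0.002]
force: [0.4, -0.4, -0.2]
width: 0.543
```

```bash
python3 - <<'E'
from h import *
np.set_printoptions(precision=4,suppress=True)
for i in range(4): look("top")
o=arm.observe();print(o["clock"],o["position"],yaw(),o["width"])
c,im=look("wrist","w6")
for p,w in caps(c,im,.11): print(p,w)
for u,s,m in blobs(im,(0,150,60),(4,255,255),40,5000): print(u,s)
E
```

```text
23.6 [0.4565 0.2675 0.1572] 90.12128164269178 0.5456152744823698
[0.4531 0.2619] 0.020142173391638596
[244.5571 207.9769] [229 187  31  40 910]
```

View pics/w6.png

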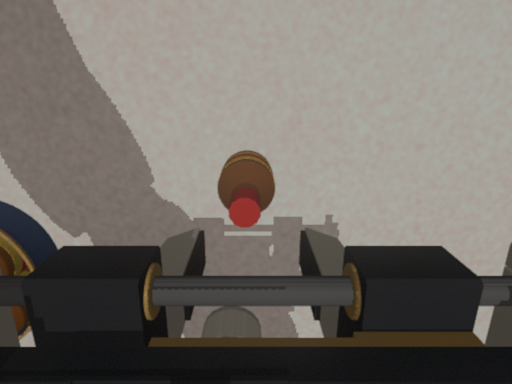

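Bottle f's cap is at (244,212) px, which gives (0.453, 0.262); the fingers straddle it and the can is well ahead.

send_rows:
  deltas:
    - [[-0.0034, -0.0056, 0], [0, 0, 0], 0.042]
    - [[0, 0, -0.016], [0, 0, 0], 0.042]
    - [[0, 0, -0.016], [0, 0, 0], 0.042]
    - [[0, 0, -0.016], [0, 0, 0], 0.042]
    - [[0, 0, -0.016], [0, 0, 0], 0.042]
    - [[0, 0, -0.0122], [0, 0, 0], 0.042]
    - [[0, 0, 0], [0, 0, 0], 0.015]
    - [[0, 0, 0], [0, 0, 0], 0.015]
    - [[0, 0, 0], [0, 0, 0], 0.015]
    - [[0, 0, 0], [0, 0, 0], 0.015]

```text
clock: 24.65
position: [0.4541, 0.2624, 0.0832]
ee_rot: [-0.002, 3.14, 0.001]
force: [0.0, -0.1, 1.8]
width: 0.234
```

send_rows:
  deltas:
    - [[0, 0, 0.015], [0, 0, 0], 0.015]
    - [[0, 0, 0.035], [0, 0, 0], 0.015]
    - [[0, 0, 0.035], [0, 0, 0], 0.015]
    - [[0, 0, 0.035], [0, 0, 0], 0.015]
    - [[0.004, -0.011, 0.02], [0, 0, 0], 0.015]
    - [[0.01, -0.028, 0], [0, 0, 0], 0.015]
    - [[0.013, -0.036, 0], [0, 0, 0], 0.015]
    - [[0.013, -0.036, 0], [0, 0, 0], 0.015]
    - [[0.013, -0.036, 0], [0, 0, 0], 0.015]
    - [[0.013, -0.036, 0], [0, 0, 0], 0.015]

```text
clock: 25.65
position: [0.5198, 0.0778, 0.2229]
ee_rot: [-0.002, 3.141, 0.001]
force: [0.6, 1.2, -2.5]
width: 0.236
```

send_rows:
  deltas:
    - [[0.0105, -0.028, 0], [0, 0, 0.02], 0.015]
    - [[0.0105, -0.028, 0], [0, 0, 0.02], 0.015]
    - [[0.008, -0.02, 0], [0, 0, 0.02], 0.015]
    - [[0.004, -0.01, 0], [0, 0, 0.02], 0.015]
    - [[0.0019, -0.0058, 0], [0, 0, 0], 0.015]
    - [[0, 0, 0], [0, 0, 0], 0.015]
    - [[0, 0, 0], [0, 0, 0], 0.015]
    - [[0, 0, -0.01], [0, 0, 0], 0.015]
    - [[0, 0, -0.01], [0, 0, 0], 0.015]
    - [[0, 0, 0], [0, 0, 0], 0.015]

```text
clock: 26.65
position: [0.5531, -0.012, 0.2004]
ee_rot: [0.129, -3.136, -0.0]
force: [-1.0, -0.1, -2.4]
width: 0.233
```

```bash
python3 - <<'E'
from h import *
np.set_printoptions(precision=4,suppress=True)
o=arm.observe();print(o["clock"],o["position"],yaw(),o["width"],o["force"])
c,im=look("wrist","w7")
c,im=look("side"); v=cv2.resize(im[120:250,180:340],(800,650)[:2] and (738,600),interpolation=cv2.INTER_CUBIC); cv2.imwrite("pics/s7.png",v[:,:,::-1])
E
```

```text
26.65 [ 0.5531 -0.012   0.2004] 94.6971874694914 0.2331501774716623 [-1.0103 -0.1362 -2.3705]
```

View pics/s7.png

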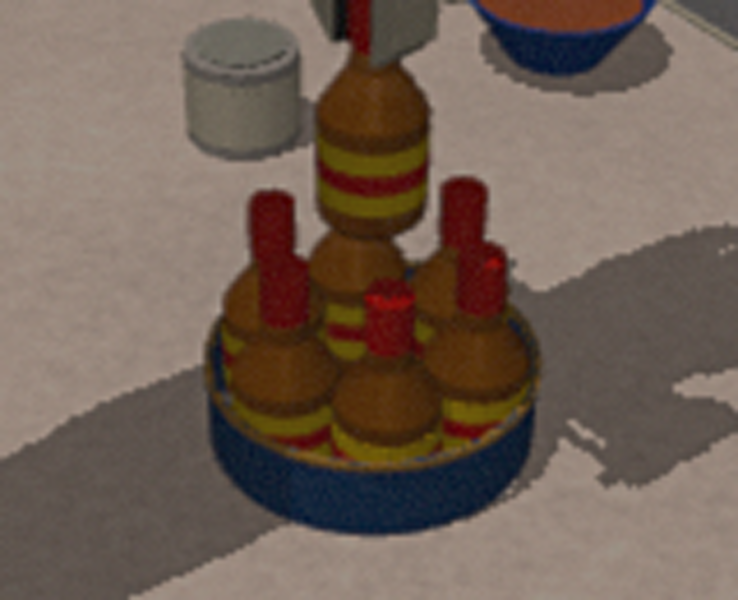

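The held bottle hangs upright over the middle, and the six stand straight. Lowering it with force checks.

send_rows:
  deltas:
    - [[0.0005, -0.0005, -0.015], [0, 0, 0], 0.015]
    - [[0, 0, -0.015], [0, 0, 0], 0.015]
    - [[0, 0, -0.006], [0, 0, 0], 0.015]
    - [[0, 0, -0.006], [0, 0, 0], 0.015]
    - [[0, 0, -0.005], [0, 0, 0], 0.015]
    - [[0, 0, -0.005], [0, 0, 0], 0.015]
    - [[0, 0, -0.005], [0, 0, 0], 0.015]
    - [[0, 0, -0.004], [0, 0, 0], 0.015]
    - [[0, 0, 0], [0, 0, 0], 0.015]
    - [[0, 0, 0], [0, 0, 0], 0.015]

```text
clock: 27.75
position: [0.555, -0.0131, 0.1415]
ee_rot: [0.127, -3.139, -0.0]
force: [0.3, 0.0, -1.5]
width: 0.235
```

send_rows:
  deltas:
    - [[-0.0004, 0, -0.004], [0, 0, 0], 0.015]
    - [[0, 0, -0.005], [0, 0, 0], 0.015]
    - [[0, 0, -0.005], [0, 0, 0], 0.015]
    - [[0, 0, -0.005], [0, 0, 0], 0.015]
    - [[0, 0, -0.005], [0, 0, 0], 0.015]
    - [[0, 0, -0.005], [0, 0, 0], 0.015]
    - [[0, 0, -0.005], [0, 0, 0], 0.015]
    - [[0, 0, -0.005], [0, 0, 0], 0.015]
    - [[0, 0, -0.005], [0, 0, 0], 0.015]
    - [[0, 0, -0.005], [0, 0, 0], 0.015]

```text
clock: 28.75
position: [0.5546, -0.0131, 0.092]
ee_rot: [-0.127, 3.139, 0.0]
force: [-0.5, 0.2, -2.7]
width: 0.232
```

Clear so far, with 6 to 7 mm left to the floor.

send_rows:
  deltas:
    - [[0, 0, -0.0015], [0, 0, 0], 0.015]
    - [[0, 0, -0.0015], [0, 0, 0], 0.015]
    - [[0, 0, -0.001], [0, 0, 0], 0.015]
    - [[0, 0, -0.001], [0, 0, 0], 0.015]
    - [[0, 0, 0], [0, 0, 0], 0.015]
    - [[0, 0, 0], [0, 0, 0], 0.015]
    - [[0, 0, 0], [0, 0, 0], 0.015]
    - [[0, 0, 0], [0, 0, 0], 0.015]
    - [[0, 0, 0], [0, 0, 0], 0.015]
    - [[0, 0, 0], [0, 0, 0], 0.015]

```text
clock: 29.75
position: [0.5546, -0.0131, 0.0875]
ee_rot: [-0.127, 3.139, 0.0]
force: [0.1, 0.5, -1.3]
width: 0.237
```

send_rows:
  deltas:
    - [[0, 0, -0.001], [0, 0, 0], 0.015]
    - [[0, 0, -0.001], [0, 0, 0], 0.015]
    - [[0, 0, 0], [0, 0, 0], 0.015]
    - [[0, 0, 0], [0, 0, 0], 0.015]
    - [[0, 0, 0], [0, 0, 0], 0.015]
    - [[0, 0, 0], [0, 0, 0], 0.015]
    - [[0, 0, 0], [0, 0, 0], 0.015]
    - [[0, 0, 0], [0, 0, 0], 0.015]
    - [[0, 0, 0], [0, 0, 0], 0.015]
    - [[0, 0, 0], [0, 0, 0], 0.015]

```text
clock: 30.75
position: [0.5551, -0.0131, 0.0862]
ee_rot: [-0.127, 3.138, 0.0]
force: [-1.8, 0.8, 8.7]
width: 0.237
```

Floor contact came at the expected height, 3 mm above the table grip height. Releasing.

send_rows:
  deltas:
    - [[0, 0, 0.0004], [0, 0, 0], 0.015]
    - [[0, 0, 0], [0, 0, 0], 0.036]
    - [[0, 0, 0], [0, 0, 0], 0.036]
    - [[0, 0, 0], [0, 0, 0], 0.036]
    - [[0, 0, 0.02], [0, 0, 0], 0.036]
    - [[0, 0, 0.03], [0, 0, 0], 0.036]
    - [[0, 0.001, 0.029], [0, 0, 0], 0.05]
    - [[-0.004, 0.002, 0.029], [0, 0, 0], 0.05]
    - [[-0.004, 0.002, 0.029], [0, 0, 0], 0.05]
    - [[-0.004, 0.002, 0.029], [0, 0, 0], 0.05]

```text
clock: 31.75
position: [0.5422, -0.0061, 0.2529]
ee_rot: [0.127, -3.139, -0.0]
force: [0.3, 0.3, 0.3]
width: 0.546
```

```bash
python3 - <<'E'
from h import *
np.set_printoptions(precision=4,suppress=True)
for i in range(4): look("top")
o=arm.observe();print(o["clock"],o["position"],yaw())
c,im=look("wrist"); print(rim(c,im))
for p,w in caps(c,im):
    d=p-C; print(p,w,np.hypot(*d),np.degrees(np.arctan2(d[1],d[0])))
a=cv2.resize(rect(c,im,.042,C[0],C[1],.1,.0005),(390,390))
c,im=look("side"); b=cv2.resize(im[140:245,205:310],(390,390),interpolation=cv2.INTER_CUBIC)
cv2.imwrite("pics/f8.png",np.hstack([a,b])[:,:,::-1])
old=cv2.imread("pics/side0.png")[:,:,::-1].astype(int)
d=abs(old-im).sum(2); print('shaker,can diff',d[270:326,298:335].mean(),d[122:155,217:247].mean())
E
```

```text
31.95 [ 0.5428 -0.006   0.2522] 94.66290420124506
[ 0.5548 -0.0128  0.0765]
[ 0.5057 -0.0164] 0.02043446425054483 0.04908898450880316 -175.94478001995762
[0.5265 0.0271] 0.019997786172811755 0.048972125582809195 125.17941099388017
[ 0.5318 -0.0557] 0.020064278443450934 0.04855741898226131 -118.11920684869148
[ 0.5537 -0.0127] 0.021228264807406003 0.0010329558107909562 166.81330831514902
[ 0.5803 -0.0544] 0.019893694603753148 0.04877702549963829 -58.38650209120909
[0.5748 0.0319] 0.02065924325902782 0.04911425907400751 65.85753010989838
[ 0.604  -0.0098] 0.01914054167456696 0.04942758823886566 3.552314544002232
shaker,can diff 5.543918918918919 5.571717171717172
```

View pics/f8.png

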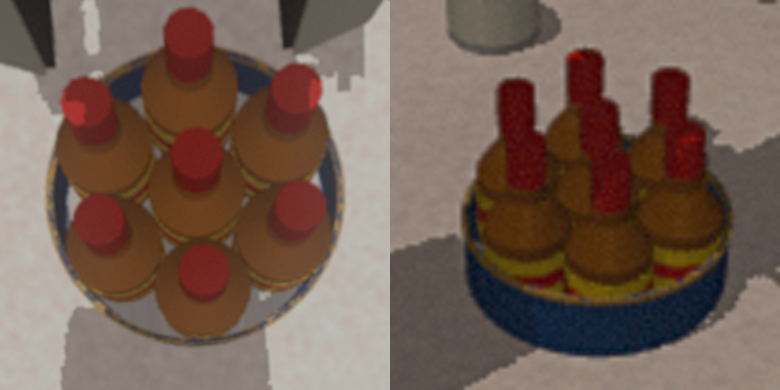

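All seven stand upright and level in the tin, and the gripper is clear and still. Handing in.

```bash
python3 -c "from cell import job; print(job.sign_off())"
```

```text
the job is handed in; nothing more can be done
None
```

All seven bottles are in the tin, one in the middle and six round it, and the job is handed in at about 32 s of the 72 s allowed. I slid four of the five bottles round the wall to open a gap and left the fifth where it was. I then placed one table bottle in the gap and the other in the middle, lowering both until they touched the floor.

**Last checks:**
- **Ring and middle:** the ring caps measured 48.6 to 49.4 mm from the tin's centre, spaced 58 to 62° apart. The middle cap was about 1 mm off centre. The wrist and side views showed all seven upright and level.
- **Bystanders:** the side picture shows no change at the fuel can or the salt shaker.
- **Forces:** the highest wrist force I read was about 9 N, as the middle bottle touched the floor. Forces were only read at the end of each move.

No check failed. Cap readings taken with the wrist camera very low over the tin were spoiled by the red labels, so I did not use them. I viewed 11 pictures, one over the budget of 10.

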